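# Open the sloping spice box

### The arm

A 6-joint arm with a two-finger parallel gripper is mounted at the origin on the work surface. World frame = base frame: x ahead of the robot, y to its left, z up, the work surface at z = 0. Lengths are in m, angles in rad, forces in N, time in s.
With the tool pointing down it reaches from about 0.4 to 0.825 m from the base axis. Payload 7 kg.
Tool frame: the origin (TCP) lies midway between the tips of the shut fingers; the grasp point (between the pads) lies 19 mm behind it; z points along the fingers, y is the direction in which the jaws open and shut (so a half turn about z gives the same grasp; the last joint's range is limited). The gripper opens to 88 mm and grips with 3 to 60 N. Pads are 19 mm wide; open, the fingers measure 130 mm over their backs; the gripper's body (78 mm by 193 mm) begins 47 mm behind the grasp point.
Start: joints at [1.501, 0.359, 0.012, 0, -1.224, -0.288], TCP at [0.236, 0.632, 0.227] pointing down, gripper open.
Joint ranges: [-3.07, 3.07], [-1.43, 2.12], [-1.02, 1.25], [-3.03, 1.67], [-3.05, -0], [-3.03, 3.03]. Speed limits (rad/s): [2.39, 2.39, 3.01, 3.14, 3.14, 3.14].

### API

Orientations are given as [roll, pitch, yaw] about the fixed x, y, z axes, in that order (R = Rz(yaw) Ry(pitch) Rx(roll)).
In Python, from cell import arm, eoat, solver, eyes gives the robot as it stands. Calls block until the motion is done:
- arm.move_ptp(position, orientation): joint-space move of the TCP to a pose.
- arm.move_straight(position, attitude=None, vel=0.15): straight line of the TCP; attitude=None keeps the orientation; vel is the mean speed in m/s.
- arm.set_joints(angles): joint-space move.
- eoat.move_gripper(opening, force=None): finger opening in m; force is the grip in N (None keeps the last); returns when the fingers have stopped.
- arm.sleep(seconds).
- solver.inverse_kinematics(position, orientation): joint angles nearest the present ones, or None.
- arm.read_state(): the state.
- eyes.read_camera(name): name is "side" or "top"; returns a dict with "color" (420x560x3 uint8, red, green, blue), "mtx" (3x3 intrinsics, pixels), "R" (3x3) and "t" (3): a world point X has camera coordinates R X + t. Camera axes: x right, y down, z forward; pixel columns grow to the right and rows downward; lengths in m; the calibration is good to about 2 mm. A picture is of the moment at which its call begins. There is no depth.
A pose or a line that the arm cannot do raises arm.MotionError and nothing moves.
- arm.hand_in(): hands the job in, once; it reports no verdict.
The state is a dict: "t": time; "joint_pos": joint angles; "qd": joint speeds; "effort": joint torques, N m; "ee_pos": TCP position; "tcp_rot": TCP orientation; "ft_force": force on the tool from outside, world axes, zero at the start; "moment": the same for the moment, N m; "grip_width": finger opening in m.
Only numpy, scipy, OpenCV 4.12 (cv2) and the standard library are available. Lean on these libraries where they do the work, as an engineer would, in place of code of your own. Each camera call takes 0.05 s, during which the arm holds its last target.

### The job

Open the wooden spice box on its sloping stand: first push its seesaw catch over its centre so that it snaps open, while the lid still lies home. Then raise the lid in its grooves over the lip at the low end, slide it out of the box along the grooves, and lay it flat, handle up, inside the shallow aluminium tray, setting it down gently. Leave the catch open and everything else where it stands.

Things in the scene. Friction and masses are not known exactly. Their poses are not given: they have to be found in the camera images.
- spice_box: Dark wood box, 171 x 132 x 75 mm deep, fixed on a steel stand, sloping 25 degrees. Origin: on the surface the lid lies on, mid width, at the inner face of the lip at the low end, 110 mm above the table. x points up the slope along the grooves, z square to the lid (up, leaning to the low end), y across. The back wall closes the high end at x = 156 mm; the lid comes out at the low end, to -x.
- box_lip (a point): Middle of the top of the lip across the box's low end, 8 mm above the surface the lid lies on; the lip is 6 mm thick (x -6 to 0 of the box).
- box_rails (a point): Middle of the low-end mouth of the grooves, 10 mm above the lid's seat. The channel is 116 mm wide. From x = 30 to 156 mm of the box, rails 5 mm thick overhang both edges (inner edges at y = +-50 mm), 20 mm clear under them: the 6 mm lid, raised 8 to 14 mm, clears the lip and still runs under the rails.
- lid: Loose light wood sliding lid, 150 (x) x 112 (y) x 6 mm, about 200 g. Origin: centre of its underside; home it lies at x 75 to 76, y 0, z 0 mm of the box frame, axes parallel to the box's. On top stands one straight handle rib, 14 mm thick along x, 90 mm long along y, 36 mm high above the lid's top face, its middle at x = -16 mm, y = 0.
- lid_rib (a point): Middle of the top edge of the lid's handle rib, 42 mm above the lid's underside.
- catch (a joint): Seesaw catch, rad: 0 = closed (its inner arm stands across the lid's way out just beyond the lip), 0.8 = open (inner arm swung up clear of the lid's path). A spring snaps it away from the centre at 0.4 to whichever end is nearer, and holds it there; pushing the outer pad down by hand takes about 6 N.
- catch_pad (a point): Middle of the top of the catch's outer pad (dark steel, 34 x 26 mm), the place to push. The catch sits on the box's -y side just beyond the low end; its pivot lies along the box's x at x = -20, y = -80, z = 26 mm of the box frame. The pad is 36 mm outside the pivot; closed, this point is at about z = 44 mm of the box frame; it goes down 28 mm square to the lid to open.
- tray: Shallow open aluminium tray, fixed, 180 (x) x 240 (y) x 24 mm high, walls and floor 4 mm. Origin: centre of its underside; z up.
- molcajete: Bystander: basalt mortar on three legs, 200 mm across, 125 mm high; origin under its centre.
- tejolote: Bystander: upright lava stone pestle, 76 mm across, 120 mm high; origin under its centre.
- jar_a: Bystander: square green glass jar, 70 x 70 x 113 mm; origin under its centre.
- jar_b: Bystander: a second such jar.
- canister: Bystander: dented round aluminium canister with a latched lid, 94 mm across, 146 mm high; origin under its centre.
- scoop: Bystander: steel scoop lying flat, 185 mm long, 28 mm high; origin underneath, near the root of the handle, which runs to -x.
- bowl: Bystander: steel bowl, 120 mm across, 50 mm high; origin under its centre.
Not all that is in view belongs to the job. What is shaped like the lid but black or red is not meant.

How it is judged:
By the outcome, as a careful person would: the job done as asked, in the order asked, and still so for the second after the job is handed in, with the robot touching nothing.
It also fails if it takes over 58 s, if anything falls off the work surface, if the arm or the gripper's body presses on something with over 40 N, if the wrist force passes 120 N, or if a joint passes its speed limit or range.

## Working session

There is one attempt and no reset: what is moved stays moved. The work goes in short steps, each a Python script; the robot and the scene stay as the last script left them, time stands still between calls to the robot, and variables do not carry over. Pictures are saved under pics/ and viewed, and the job is handed in when it is done.

```bash
mkdir -p pics; ls
python3 - <<'E'
from cell import arm,eoat,solver,eyes
import cv2,numpy as np
for n in("side","top"):
    c=eyes.read_camera(n); cv2.imwrite(f"pics/{n}0.png",cv2.resize(c["color"][:,:,::-1],(800,600),interpolation=cv2.INTER_CUBIC))
    print(n,c["mtx"].tolist(),np.round(c["R"],4).tolist(),c["t"], "pos",-c["R"].T@c["t"])
s=arm.read_state();print(s)
E
```

```text
pics
side [[392.9282166722766, 0.0, 281.66521418047574], [0.0, 392.9282166722766, 206.47369567396248], [0.0, 0.0, 1.0]] [[0.9942, -0.1063, 0.0149], [-0.0654, -0.7095, -0.7017], [0.0852, 0.6967, -0.7123]] [-0.513849    0.13566109  1.10528904] pos [ 0.42560759 -0.7284176   0.89015424]
top [[494.70156239537664, 0.0, 283.3634808943701], [0.0, 494.70156239537664, 203.71166367499748], [0.0, 0.0, 1.0]] [[-0.0156, -0.9999, -0.0036], [-0.9948, 0.0159, -0.1005], [0.1006, 0.002, -0.9949]] [0.04071335 0.5117278  1.46210924] pos [0.36264331 0.02967273 1.5062854 ]
{'t': 0.1, 'joint_pos': array([ 1.50110694e+00,  3.59275902e-01,  1.11832526e-02, -2.71814547e-04,
       -1.22412209e+00, -2.88125001e-01]), 'qd': array([ 0.00142965, -0.00144956,  0.00034833,  0.00159496,  0.0010247 ,
        0.00039831]), 'effort': array([-2.05079392e-03, -5.84164131e+01,  2.93748897e+01,  7.01556936e+00,
        1.01646248e-02, -5.36915366e-05]), 'ee_pos': array([0.236274  , 0.63184326, 0.22576273]), 'tcp_rot': array([ 3.14016010e+00, -1.58071423e-04, -3.57906807e-01]), 'ft_force': array([-0.94806477,  0.56197851, -0.25447348]), 'moment': array([0.03462594, 0.05170239, 0.02243953]), 'grip_width': 0.08764559166141464}
```

View pics/side0.png

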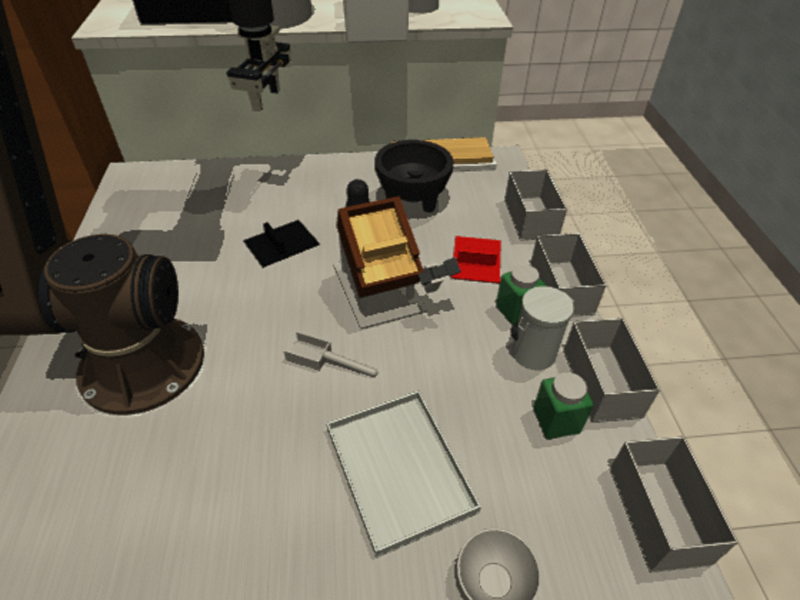

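View pics/top0.png

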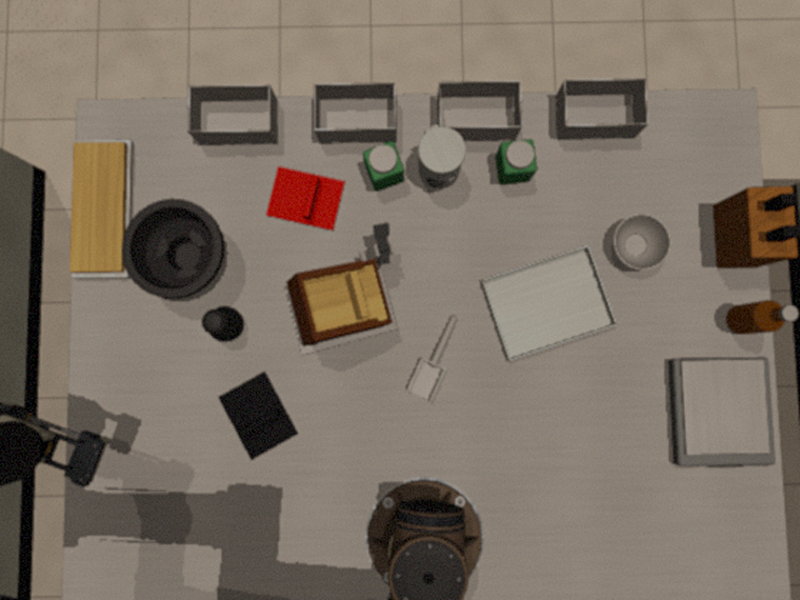

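The side view shows the box near (380,245) with its catch at (440,270), the tray near (403,470), and the scoop between them. In the top view the box is near (345,303), the catch at (382,243) and the tray at (547,303). The low end faces the tray, roughly world -y. Next I'll zoom in on both.

```bash
cat > h.py <<'E'
from cell import arm,eoat,solver,eyes
import cv2,numpy as np
from scipy.spatial.transform import Rotation as Ro
def proj(c,X):
    X=np.atleast_2d(X); p=(c["R"]@X.T).T+c["t"]; q=(c["mtx"]@p.T).T; return q[:,:2]/q[:,2:]
def ray(c,uv):
    d=c["R"].T@np.linalg.inv(c["mtx"])@np.array([uv[0],uv[1],1.]); return -c["R"].T@c["t"],d/np.linalg.norm(d)
def onz(c,uv,z):
    o,d=ray(c,uv); return o+d*(z-o[2])/d[2]
def tri(c1,u1,c2,u2):
    o1,d1=ray(c1,u1);o2,d2=ray(c2,u2)
    s=np.linalg.lstsq(np.c_[d1,-d2],o2-o1,rcond=None)[0]
    a=o1+d1*s[0];b=o2+d2*s[1]; return (a+b)/2,np.linalg.norm(a-b)
def crop(c,x0,y0,w,h,f,name):
    cv2.imwrite(f"pics/{name}.png",cv2.resize(c["color"][y0:y0+h,x0:x0+w,::-1],None,fx=f,fy=f,interpolation=cv2.INTER_CUBIC))
E
python3 - <<'E'
from h import *
a=eyes.read_camera("side");b=eyes.read_camera("top")
np.savez("v0.npz",a=a["color"],b=b["color"])
crop(a,225,130,110,100,7,"sc");crop(b,190,145,100,105,5.7,"tc")
E
```

```text
(no output)
```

View pics/sc.png

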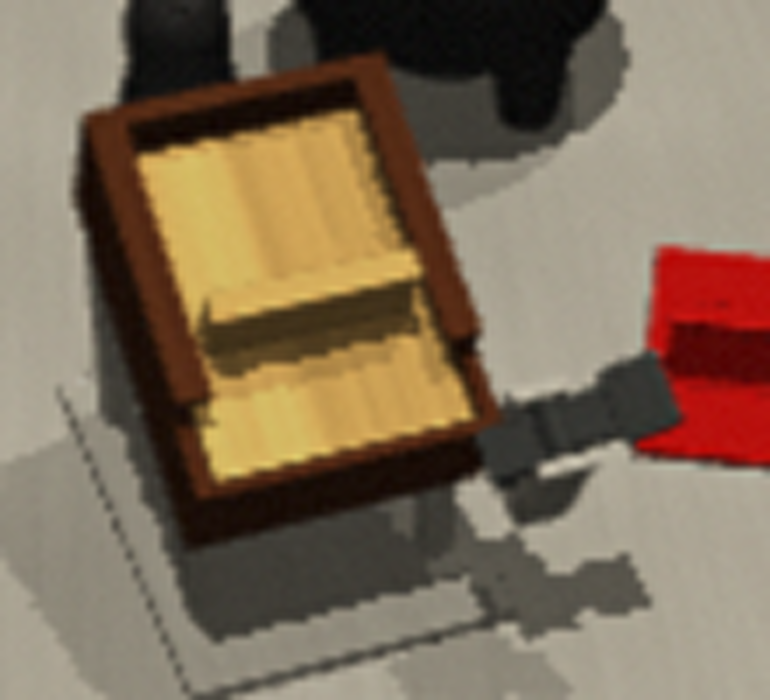

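View pics/tc.png

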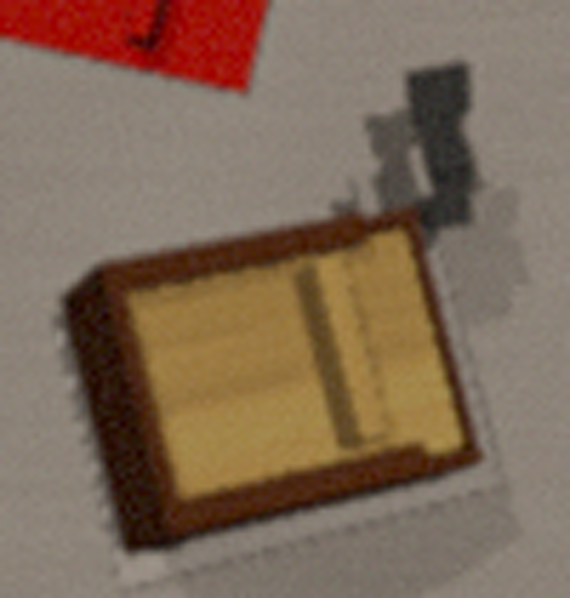

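```bash
cat > fit.py <<'E'
from h import *
def boxfit(cams,obs,verbose=True):
    s,c=np.sin(np.radians(25)),np.cos(np.radians(25))
    A=[];B=[]
    for cam,uv,p in obs:
        x,y,z=np.array(p)/1000
        A.append([x*c-z*s,y]); B.append(onz(cams[cam],uv,.11+x*s+z*c)[:2])
    A=np.array(A);B=np.array(B)
    a0=A.mean(0);b0=B.mean(0)
    H=(A-a0).T@(B-b0); th=np.arctan2(H[0,1]-H[1,0],H[0,0]+H[1,1])
    r=np.array([[np.cos(th),-np.sin(th)],[np.sin(th),np.cos(th)]])
    t=b0-r@a0
    if verbose:
        for (cam,uv,p),e in zip(obs,(B-(A@r.T+t))*1000): print(cam,p,np.round(e,1))
    return th,np.r_[t,.11]
E
python3 - <<'E'
from fit import *
cams={n:eyes.read_camera(n) for n in("side","top")}
S=lambda u,v:((u+.5)/7-.5+225,(v+.5)/7-.5+130)
T=lambda u,v:((u+.5)/5.7-.5+190,(v+.5)/5.7-.5+145)
obs=[("top",T(414,208),(-6,-66,8)),("top",T(480,460),(-6,66,8)),("top",T(105,266),(165,-66,25)),("top",T(170,538),(165,66,25)),
("top",T(352,250),(52.5,-45,42)),("top",T(388,435),(52.5,45,42)),
("side",S(194,500),(-6,66,8)),("side",S(498,420),(-6,-66,8)),("side",S(83,116),(165,66,25)),("side",S(384,54),(165,-66,25)),
("side",S(207,394),(30,50,25)),("side",S(450,342),(30,-50,25)),("side",S(203,325),(52.5,45,42)),("side",S(420,276),(52.5,-45,42))]
th,t=boxfit(cams,obs); print(th,np.degrees(th),t)
for n in ("top","side"): 
    o=[q for q in obs if q[0]==n]; print(n,boxfit(cams,o,False))
Rb=Ro.from_euler("z",th)*Ro.from_euler("y",-25,degrees=True)
pad=t+Rb.apply([-.02,-.116,.044]);print("pad",pad,proj(cams["side"],pad),proj(cams["top"],pad))
for n,f,off in(("side",7,(225,130)),("top",5.7,(190,145))):
    im=cv2.imread("pics/sc.png" if n=="side" else "pics/tc.png")
    for p in[(-6,-66,8),(-6,66,8),(165,-66,25),(165,66,25),(52.5,45,42),(52.5,-45,42),(66.5,45,42),(66.5,-45,42),(30,50,25),(30,-50,25),(-20,-116,44)]:
        u=proj(cams[n],t+Rb.apply(np.array(p)/1000))[0]; q=(u+.5-np.array(off))*f-.5
        cv2.circle(im,tuple(int(round(v)) for v in q),3,(255,0,255),-1)
    cv2.imwrite(f"pics/chk_{n}.png",im)
E
```

```text
top (-6, -66, 8) [1.3 1. ]
top (-6, 66, 8) [3.2 2. ]
top (165, -66, 25) [-0.7 -1.8]
top (165, 66, 25) [0.3 0.3]
top (52.5, -45, 42) [ 3.1 -4. ]
top (52.5, 45, 42) [1.6 1.6]
side (-6, 66, 8) [-1.   0.6]
side (-6, -66, 8) [-1.4  4.1]
side (165, 66, 25) [ 0.2 -2.4]
side (165, -66, 25) [ 0.3 -1.9]
side (30, 50, 25) [-2.4  0.8]
side (30, -50, 25) [ 1.3 -1. ]
side (52.5, 45, 42) [-3.9  0.1]
side (52.5, -45, 42) [-2.   0.6]
1.8163669079426459 104.07015787234093 [0.50138913 0.08296469 0.11      ]
top (np.float64(1.8179088861726618), array([0.50294406, 0.08283901, 0.11      ]))
side (np.float64(1.8165234978204117), array([0.50028945, 0.08307566, 0.11      ]))
pad [0.62283631 0.07554575 0.14142518] [[316.86399389 185.98085019]] [[267.26208244 160.50593097]]
```

```bash
python3 -c "
import cv2,numpy as np
a=cv2.imread('pics/chk_side.png');b=cv2.imread('pics/chk_top.png')
a=cv2.resize(a,(440,400));b=cv2.resize(b,(360,378));c=np.zeros((400,800,3),np.uint8);c[:,:440]=a;c[:378,440:]=b;cv2.imwrite('pics/chk.png',c)"
```

```text
(no output)
```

View pics/chk.png

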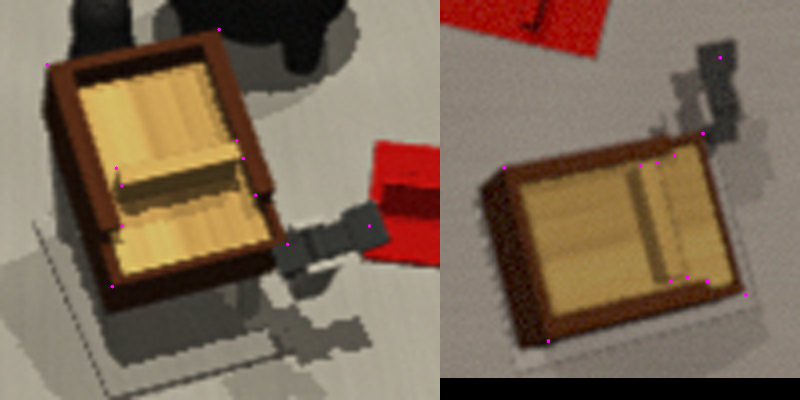

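Run:
```python
from h import *
a=eyes.read_camera("side");b=eyes.read_camera("top")
crop(a,220,265,125,130,4.6,"trs");crop(b,325,165,115,95,6,"trt")
```

```text
(no output)
```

View pics/trs.png

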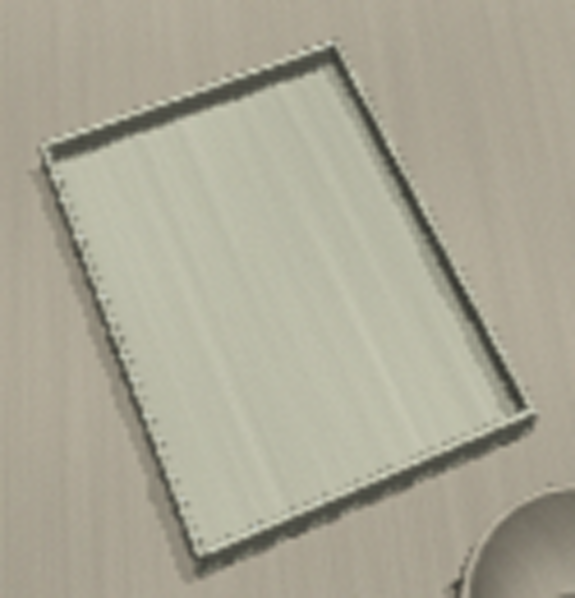

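View pics/trt.png

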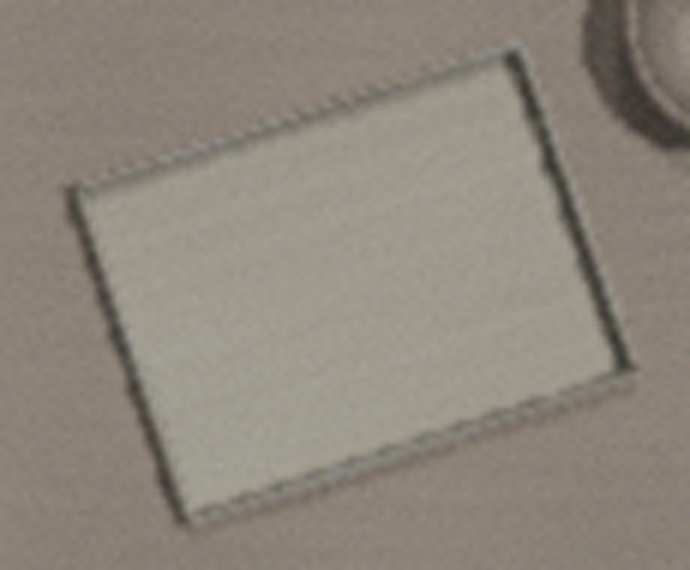

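The overlay dots land on the box corners, rib and pad to within about 1 px in both views. The tray rim corners are at (335,42), (42,148), (200,560) and (533,412) in the side crop, and (515,46), (70,186), (187,522) and (632,372) in the top crop. Next come the tray pose and the IK checks.

```bash
cat >> h.py <<'E'
TH=1.8163; T0=np.array([.5014,.0830,.110])
RB=Ro.from_euler("z",TH)*Ro.from_euler("y",-25,degrees=True)
def bw(p): return T0+RB.apply(np.array(p)/1000.)
# tool axes in box frame: z=-zb, y=+-xb
def toolrot(R,sgn):
    y=np.array([sgn,0,0.]);z=np.array([0,0,-1.]);x=np.cross(y,z)
    return R*Ro.from_matrix(np.c_[x,y,z])
E
python3 - <<'E'
from h import *
cams={n:eyes.read_camera(n) for n in("side","top")}
S=lambda u,v:((u+.5)/4.6-.5+220,(v+.5)/4.6-.5+265)
T=lambda u,v:((u+.5)/6-.5+325,(v+.5)/6-.5+165)
for n,P in(("side",[S(335,42),S(42,148),S(200,560),S(533,412)]),("top",[T(70,186),T(187,522),T(632,372),T(515,46)])):
    W=np.array([onz(cams[n],p,.024) for p in P]); print(n,np.round(W,4).tolist(),"c",W.mean(0))
    for i in range(4):
        d=W[(i+1)%4]-W[i]; print(np.linalg.norm(d),np.degrees(np.arctan2(d[1],d[0])))
q0=arm.read_state()["joint_pos"]
for s in(1,-1):
    o=toolrot(RB,s).as_euler("xyz")
    for p in[(-20,-116,80),(-20,-116,24),(59.5,0,90),(59.5,0,14),(59.5,0,25),(-60,0,25),(-140,0,25)]:
        q=solver.inverse_kinematics(bw(p),o); print(s,p,bw(p).round(3),None if q is None else np.round(q,2))
    o=toolrot(Ro.from_euler("z",107,degrees=True),s).as_euler("xyz")
    q=solver.inverse_kinematics([.47,-.19,.1],o);print("tray",q if q is None else np.round(q,2))
E
```

```text
side [[0.531, -0.1327, 0.024], [0.3625, -0.1864, 0.024], [0.4325, -0.4128, 0.024], [0.6006, -0.359, 0.024]] c [ 0.4816443  -0.27270647  0.024     ]
0.1768311360813088 -162.3059805119773
0.23693288075521188 -72.82144819039524
0.17645155471125293 17.73273877694931
0.2368173645497163 107.08644997882956
top [[0.5346, -0.1272, 0.024], [0.3656, -0.1809, 0.024], [0.4367, -0.4051, 0.024], [0.6021, -0.3536, 0.024]] c [ 0.48474337 -0.26668655  0.024     ]
0.17726068988747257 -162.37619792053582
0.23518307219473986 -72.4241005097266
0.17327476192136654 17.295619601180338
0.23621256194374085 106.60853797285729
1 (-20, -116, 80) [0.627 0.061 0.174] [ 0.12  0.41  0.07 -0.45 -1.31 -1.31]
1 (-20, -116, 24) [0.621 0.084 0.123] [ 0.15  0.44  0.   -0.47 -1.21 -1.29]
1 (59.5, 0, 90) [0.498 0.098 0.217] [ 0.22  0.17 -0.17 -0.46 -1.28 -1.4 ]
1 (59.5, 0, 14) [0.49  0.13  0.148] [ 0.28  0.22 -0.26 -0.49 -1.12 -1.38]
1 (59.5, 0, 25) [0.491 0.125 0.158] [ 0.27  0.21 -0.25 -0.48 -1.14 -1.38]
1 (-60, 0, 25) [0.517 0.02  0.107] [ 0.06  0.33 -0.22 -0.47 -1.15 -1.16]
1 (-140, 0, 25) [ 0.535 -0.05   0.073] [-0.06  0.43 -0.17 -0.46 -1.15 -1.04]
tray [ 0.    0.21 -0.52  0.   -0.84 -1.28]
-1 (-20, -116, 80) [0.627 0.061 0.174] [ 0.12  0.41  0.07 -0.45 -1.31  1.83]
-1 (-20, -116, 24) [0.621 0.084 0.123] [ 0.15  0.44  0.   -0.47 -1.21  1.85]
-1 (59.5, 0, 90) [0.498 0.098 0.217] [ 0.22  0.17 -0.17 -0.46 -1.28  1.74]
-1 (59.5, 0, 14) [0.49  0.13  0.148] [ 0.28  0.22 -0.26 -0.49 -1.12  1.76]
-1 (59.5, 0, 25) [0.491 0.125 0.158] [ 0.27  0.21 -0.25 -0.48 -1.14  1.76]
-1 (-60, 0, 25) [0.517 0.02  0.107] [ 0.06  0.33 -0.22 -0.47 -1.15  1.98]
-1 (-140, 0, 25) [ 0.535 -0.05   0.073] [-0.06  0.43 -0.17 -0.46 -1.15  2.1 ]
tray [ 0.    0.21 -0.52  0.   -0.84  1.86]
```

Run:
```python
from h import *
s=arm.read_state(); print(s["t"])
p=s["ee_pos"]; arm.move_straight([p[0],p[1],.33],vel=.25)
o=toolrot(RB,1).as_euler("xyz")
arm.move_ptp(bw((-20,-116,150)),o)
eoat.move_gripper(0.0,force=20)
arm.move_straight(bw((-20,-116,60)),vel=.15)
b=arm.read_state()["ft_force"]
for z in (50,44,40,36,32,28,24,21):
    arm.move_straight(bw((-20,-116,z)),vel=.05); f=arm.read_state()["ft_force"]; print(z,np.round(RB.inv().apply(f-b),1))
print(arm.read_state()["t"])
arm.move_straight(bw((-20,-116,110)),vel=.2)
eoat.move_gripper(.088)
a=eyes.read_camera("side");c=eyes.read_camera("top"); crop(a,215,110,130,110,6,"s1");crop(c,190,125,110,115,5,"t1")
print(arm.read_state()["t"])
```

```text
0.5
50 [-1.2  0.9 -0.3]
44 [-0.8 -2.3  5.2]
40 [-0.3 -0.7  2.5]
36 [-0.1  0.1  1.6]
32 [-0.1  0.8  0.1]
28 [-0.2  0.5 -0.5]
24 [-0.1  0.9 -0.3]
21 [ 1.1  0.6 -0.4]
7.95
10.0833
```

View pics/s1.png

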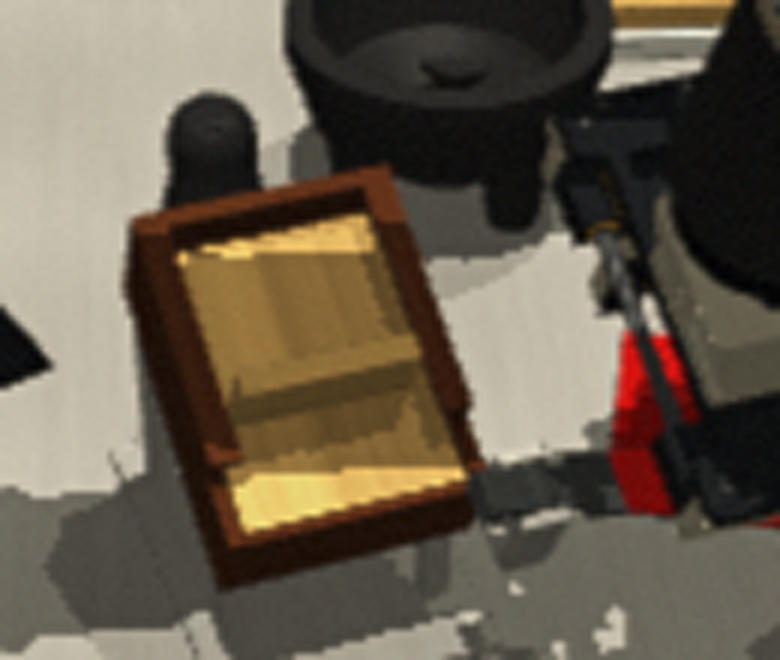

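View pics/t1.png

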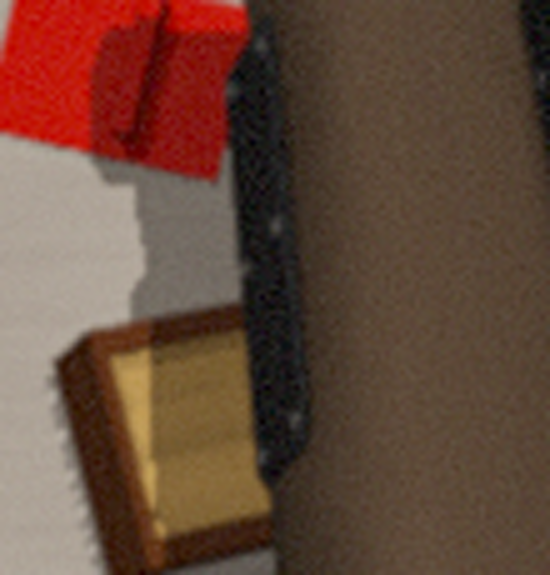

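The side view is blocked around the pad by the gripper, so the catch state is unclear at about (550,490). I'll move clear towards the rib and look again.

Run:
```python
from h import *
o=toolrot(RB,1).as_euler("xyz")
arm.move_straight(bw((59.5,0,125)),vel=.25)
a=eyes.read_camera("side");c=eyes.read_camera("top"); crop(a,215,110,130,110,6,"s2");crop(c,190,105,110,115,5,"t2")
print(arm.read_state()["t"])
```

```text
10.9
```

View pics/s2.png

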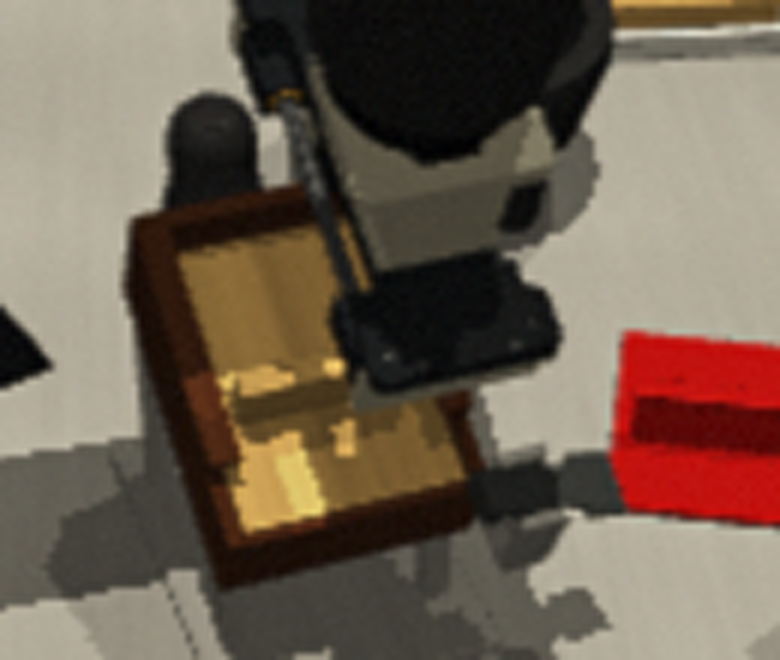

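View pics/t2.png

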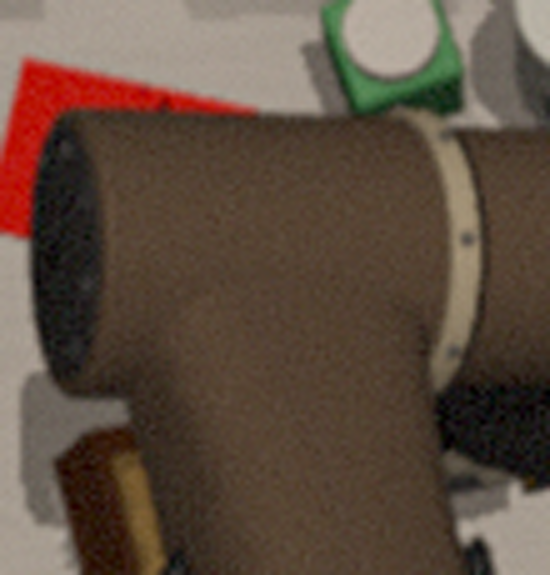

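Run:
```python
from h import *
a=eyes.read_camera("side")
def P(p): 
    u=proj(a,bw(p))[0]; return np.round((u+.5-[215,110])*6-.5)
for n,p in dict(closed=(-20,-116,44),open=(-20,-116,16),pivot=(-20,-80,26)).items(): print(n,P(p))
a3=cv2.imread("pics/s2.png");crop(a,255,160,80,70,10,"s3")
```

```text
closed [614. 458.]
open [600. 482.]
pivot [535. 490.]
```

View pics/s3.png

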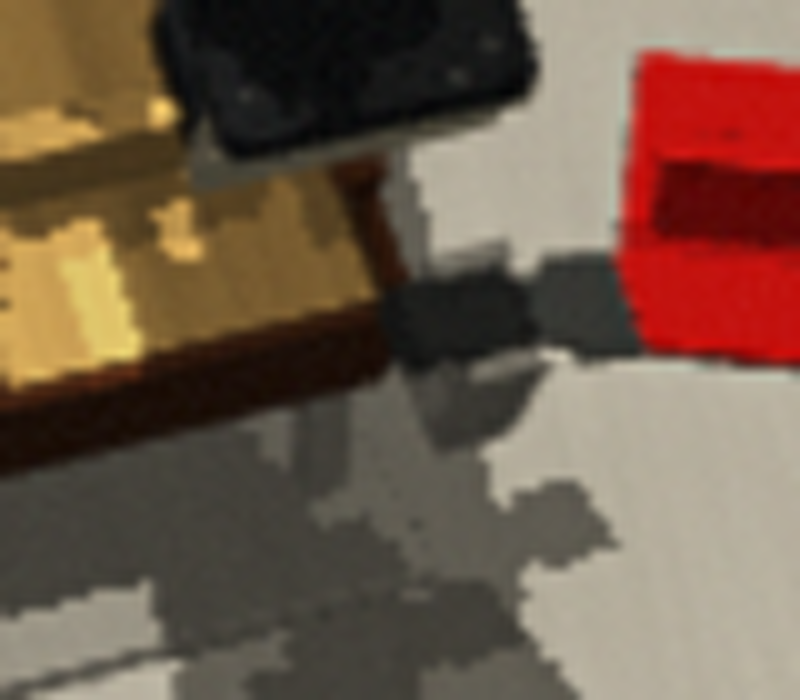

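The pad is now at about (594,483) in the s2 crop. The expected open position is (600,482) and closed is (614,458), so the catch is open. Next I'll grasp the rib and lift.

Run:
```python
from h import *
B=lambda f:np.round(RB.inv().apply(f),1)
arm.move_straight(bw((59.5,0,50)),vel=.15)
b=arm.read_state()["ft_force"]
arm.move_straight(bw((59.5,0,14)),vel=.08)
print("down",B(arm.read_state()["ft_force"]-b))
eoat.move_gripper(0.0,force=35)
s=arm.read_state();print("grip",s["grip_width"],B(s["ft_force"]-b))
arm.move_straight(bw((59.5,0,25)),vel=.04)
s=arm.read_state();print("lift",s["grip_width"],B(s["ft_force"]-b),s["moment"],s["t"])
a=eyes.read_camera("side");crop(a,215,110,130,110,6,"s4")
```

```text
down [-1.5 -0.9 -1.5]
grip 0.013737987121040776 [-1.   1.1 -1.4]
lift 0.013531279147081942 [-1.3 -0.3 -3.3] [-1.67286537 -0.58787634  0.01419129] 13.775
```

View pics/s4.png

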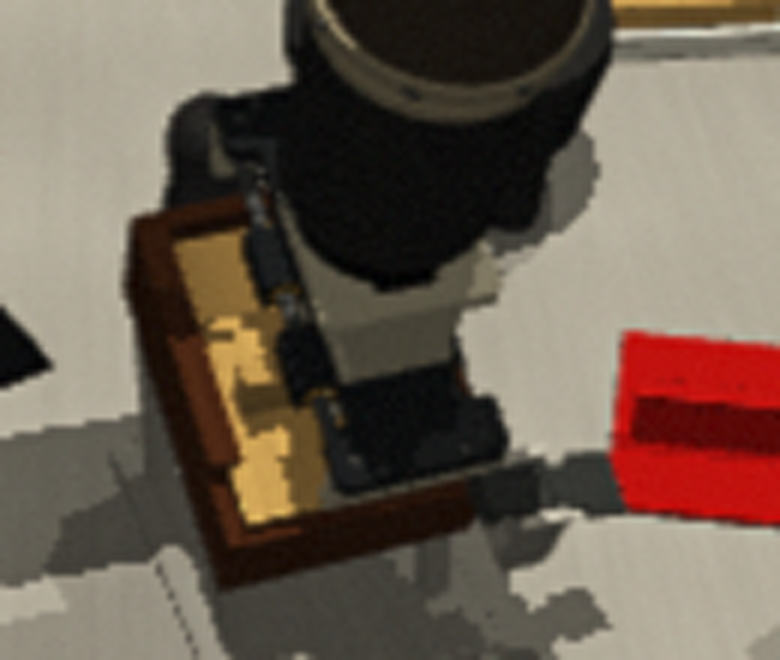

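The side view shows the lid's low edge raised above the lip at about (290,510). I'll slide it out, watching the force.

Run:
```python
from h import *
B=lambda f:np.round(RB.inv().apply(f),1)
b=arm.read_state()["ft_force"]
for x in (50,30,10,-10,-30,-50,-70,-90,-110,-132):
    arm.move_straight(bw((x,0,25)),vel=.08)
    f=B(arm.read_state()["ft_force"]-b); print(x,f)
    if np.linalg.norm(f)>15: print("STOP");break
s=arm.read_state();print(s["grip_width"],s["t"])
a=eyes.read_camera("side");crop(a,215,130,130,110,6,"s5")
```

```text
50 [-0.7  0.2  0.3]
30 [-0.7  0.5 -0.1]
10 [-0.7  0.8  0.1]
-10 [-1.3  1.6  0.4]
-30 [-1.   0.7  1. ]
-50 [-0.5  1.2  0.4]
-70 [-1.3  0.4 -0.1]
-90 [-0.1  0.2  0.3]
-110 [-0.8  1.   0.2]
-132 [-0.8  0.7 -0.6]
0.014079958295160374 17.7167
```

View pics/s5.png

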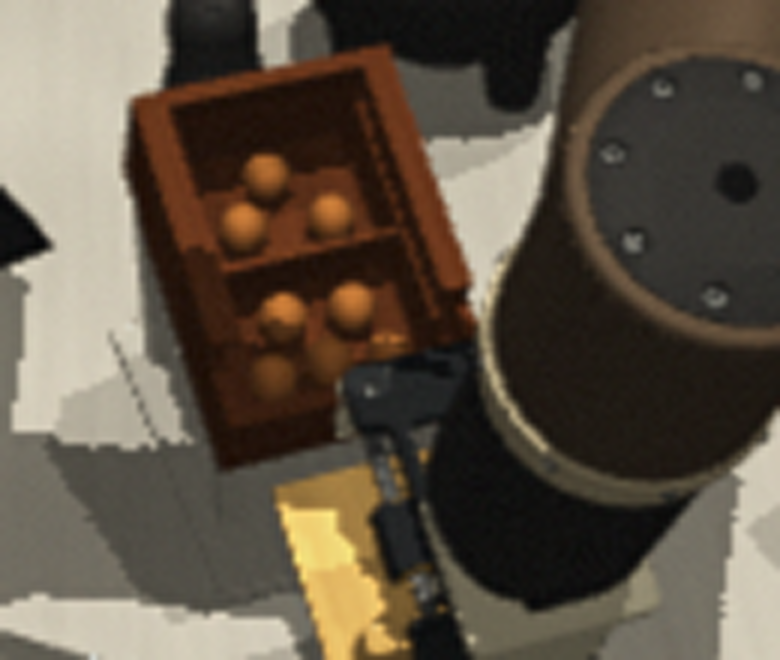

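The lid is fully clear of the box, with its high edge at about (350,475) and no snags felt. Now I'll carry it to above the tray and level it.

```bash
cat >> h.py <<'E'
TY=np.radians(107); TC=np.array([.483,-.2697])
RT=Ro.from_euler("z",TY); OT=toolrot(RT,1).as_euler("xyz")
def tt(z): return np.r_[TC+RT.apply([-.016,0,0])[:2],z]
E
python3 - <<'E'
from h import *
arm.move_straight(bw((-135,0,120)),vel=.15)
print(bw((-135,0,120)),tt(.12))
arm.move_straight(tt(.15),OT,vel=.12)
arm.move_straight(tt(.07),vel=.12)
arm.sleep(.3)
s=arm.read_state();print(s["grip_width"],s["ft_force"],s["ee_pos"],s["t"])
a=eyes.read_camera("side");crop(a,200,220,180,180,3.3,"s6");c=eyes.read_camera("top");crop(c,300,150,150,120,5,"t6")
E
```

```text
[ 0.54346275 -0.08487637  0.16170347] [ 0.48767795 -0.28500088  0.12      ]
0.013740563833530348 [-0.33550414 -0.20907622 -0.91228735] [ 0.48798633 -0.28508022  0.07061708] 21.55
```

View pics/s6.png

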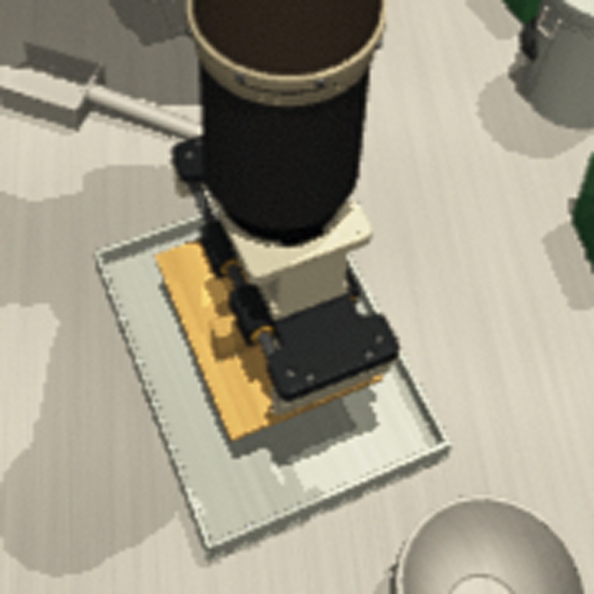

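View pics/t6.png

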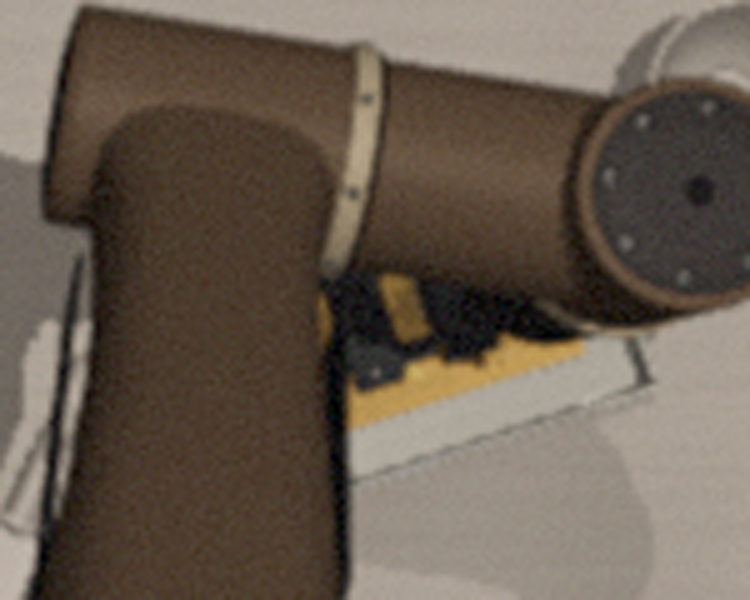

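The lid hangs level, parallel to the tray and within its rim (side corners at about (160,255) and (233,438)). I'll lower it gently with contact detection.

Run:
```python
from h import *
arm.move_straight(tt(.030),vel=.06); arm.sleep(.2)
b=arm.read_state()["ft_force"]
for z in np.arange(.0285,.009,-.001):
    arm.move_straight(tt(z),vel=.02); arm.sleep(.05)
    f=arm.read_state()["ft_force"]-b; print(round(z,4),np.round(f,1), arm.read_state()["ee_pos"][2].round(4))
    if f[2]>2.5: break
print(arm.read_state()["t"])
```

```text
0.0285 [ 1.1  0.5 -0.3] 0.0285
0.0275 [ 0.3 -0.1 -0.2] 0.0274
0.0265 [ 0.9 -0.  -0.1] 0.0264
0.0255 [1.3 0.3 0.3] 0.0255
0.0245 [-0.5  0.7  0.4] 0.0245
0.0235 [ 0.7 -0.4  0.4] 0.0235
0.0225 [ 0.7 -1.   0. ] 0.0225
0.0215 [ 0.6 -1.   0.2] 0.0215
0.0205 [ 0.8 -0.1  0.3] 0.0205
0.0195 [ 0.4 -0.6 -0.8] 0.0195
0.0185 [ 0.6 -0.1 -0. ] 0.0185
0.0175 [-1.3  0.1  6. ] 0.0179
26.2667
```

Contact came at TCP z = 0.018, as predicted. Now I'll release and retreat clear of the views.

Run:
```python
from h import *
arm.move_straight(tt(.0182),vel=.02)
eoat.move_gripper(.05,force=10)
arm.move_straight(tt(.12),vel=.12)
arm.move_straight(tt(.30),vel=.2)
s=arm.read_state(); q=s["joint_pos"].copy(); q[0]-=0.9; arm.set_joints(q)
arm.sleep(.3); print(arm.read_state()["t"],arm.read_state()["ee_pos"])
a=eyes.read_camera("side");c=eyes.read_camera("top")
for n,i in(("s7",a),("t7",c)): cv2.imwrite(f"pics/{n}.png",cv2.resize(i["color"][:,:,::-1],(800,600),interpolation=cv2.INTER_CUBIC))
crop(a,255,160,80,70,10,"s8")
```

```text
31.4583 [ 0.08035614 -0.55845748  0.29848589]
```

View pics/s7.png

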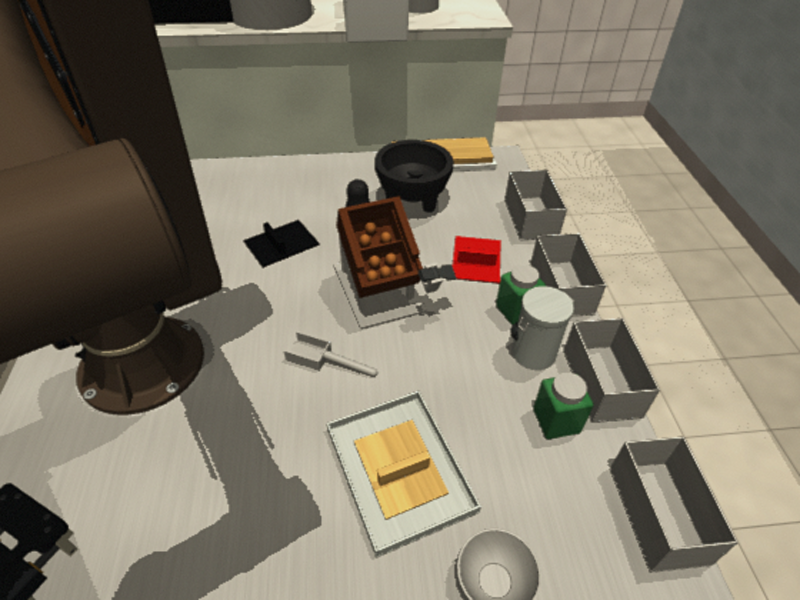

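View pics/t7.png

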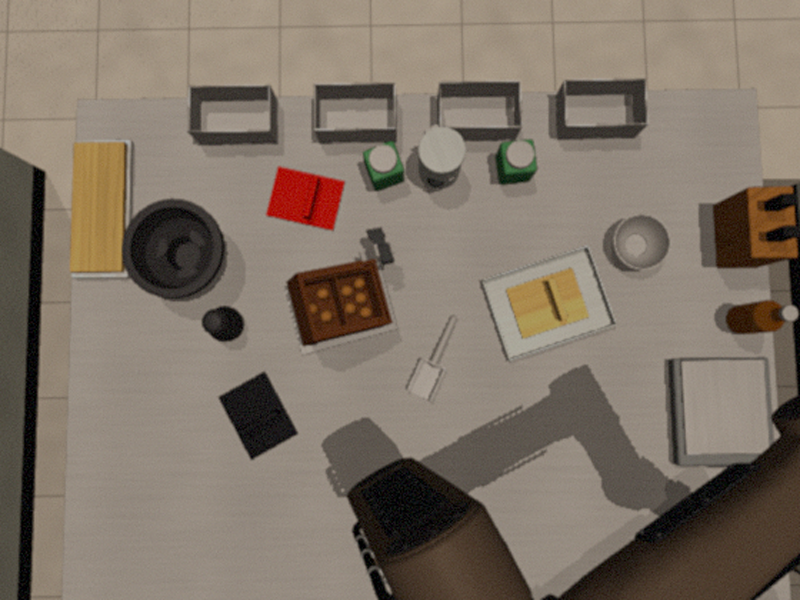

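View pics/s8.png

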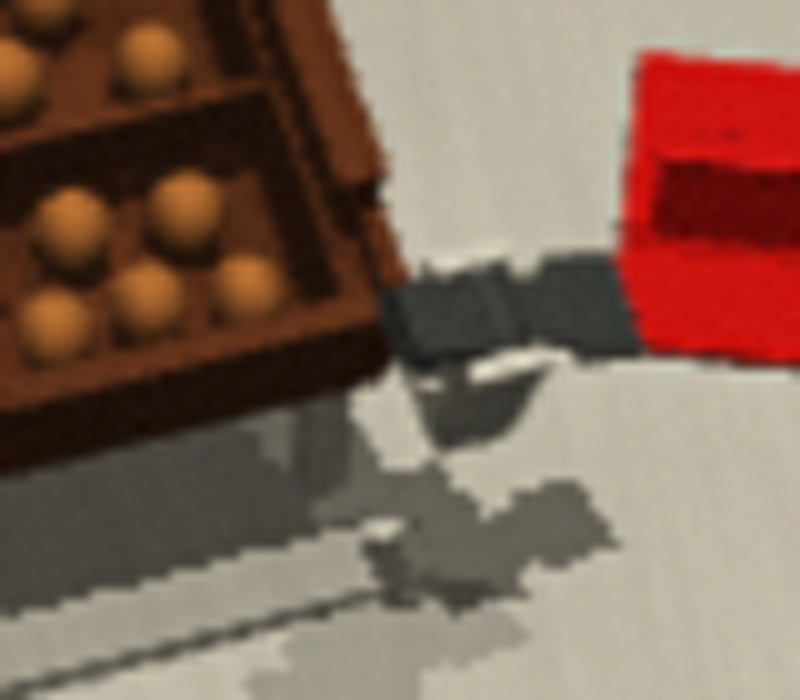

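The lid lies flat, handle up, inside the tray (top (547,302), side (400,467)). The pad is still in its open position (s8 (590,305)), and nothing else has moved. Handing in.

```bash
python3 -c "
from cell import arm
print(arm.hand_in())"
```

```text
the job is handed in; nothing more can be done
None
```

The box is open and the lid lies flat, handle up, near the middle of the aluminium tray. I handed in at about 31.5 s of the 58 s allowed.

- **Catch:** I pushed the pad with the gripper closed. The force peaked at about 5 N and fell to nothing once it snapped over. In the last picture the pad was still at its predicted open position.
- **Lid out:** I lifted the lid 11 mm and slid it out along the grooves. The force changed by less than 3 N on the way, so it did not snag.
- **Setting down:** The lid touched the tray floor with about 6 N, at the expected height.
- **Everything else:** By eye, the final pictures show the other objects where they were at the start. The arm is clear of everything.

**Disagreements:** The two cameras differed by 3–6 mm on the tray centre, and the corner points for the box fitted to within about 4 mm. I averaged the views, and both errors were well within the room available.

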